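Dry-lay the last carvings on the panel

ROBOT

A 6-joint arm with a two-finger parallel gripper is mounted at the origin on the work surface. World frame = base frame: x ahead of the robot, y to its left, z up, the work surface at z = 0. Lengths are in m, angles in degrees, forces in N, time in s.
With the tool pointing down it reaches from about 0.275 to 0.85 m from the base axis. Payload 19 kg.
Tool frame: the origin (TCP) lies between the finger pads; the fingertips stand 19 mm ahead of it and the grasp point (between the pads) is the TCP; z points along the fingers, y is the line along which they close (so a half turn about z gives the same grasp; the last joint's range is limited). The gripper opens to 85 mm and grips with 20 to 120 N. Pads are 22 mm wide; open, the fingers measure 114 mm over their backs; the gripper's body (76 mm by 85 mm) begins 54 mm behind the grasp point. The pads swing forward as they close: fully open they stand 13 mm farther back than shut.
Start: joints at [55.462, 8.623, 82.357, -0, 89.026, -7.678], TCP at [0.26, 0.513, 0.25] pointing down, gripper open.
Joint ranges: [-160.23, 160.23], [-39.13, 120.54], [6.94, 153.29], [-79.49, 259.48], [9.18, 160.14], [-161.06, 161.06]. Speed limits (degrees/s): [108.29, 108.29, 127.2, 172.46, 172.46, 172.46].

INTERFACE

Orientations are given as [roll, pitch, yaw] about the fixed x, y, z axes, in that order (R = Rz(yaw) Ry(pitch) Rx(roll)).
In Python, from rig import bot gives the robot as it stands. The module is installed in compiled form; this text tells all that it offers.
- The arm moves only by the tool carry_out, never from a script. Its argument "rows" is a list of rows, each a list of 7 numbers: the turn, a rotation vector about the tool's x, y, z in degrees, then the shift along the tool's x, y, z in m, then the closure, from -1 (fully open) to 1 (shut). A call has exactly 5 rows; each row shifts and turns the commanded pose from where the row before left it, along the tool's axes as they then stand; what a row does not reach is not made up. A row lasts 1/12 s, in which the tool goes at most 41.7 mm and 7.16 degrees, less where a joint would pass 70% of its speed; a pose out of reach is approached as far as the arm can. A call with a gripper value outside its range is refused whole. The fingers move at their own pace and stop on an object; "newtons" is the grip in N (left out, the last holds). Time passes only in rows, so rows that do not move let the fingers close, or fill a call up. It gives the time, the measured TCP pose, the force, the opening and the grip force at its end, in the units of the state.
- bot.state(): the state, without advancing time (a new reading comes with each control period).
- bot.capture(name): name is "scene" or "top"; returns the picture (480x640x3 uint8, red, green, blue); there is no depth.
- bot.camera_info(name): a dict with "intrinsics" (3x3 intrinsics, pixels), "position" and "orientation" of the camera in the world. Camera axes: x right, y down, z forward; pixel columns grow to the right and rows downward; lengths in m; the calibration is good to about 2 mm. A picture is of the moment at which its call begins. camera_info takes no time and is no camera call.
- bot.finish_job(): hands the job in; it is judged then, once.
The state is a dict: "t": time; "qpos": joint angles; "joint_vel": joint speeds; "effort": joint torques, N m; "tool_pos": TCP position; "tcp_rot": TCP orientation; "ft_force": force on the tool from outside, world axes, zero at the start; "moment": the same for the moment, N m; "grip_width": finger opening in m; "grip_force": force on a finger pad.
Only numpy, scipy, OpenCV 4.12 (cv2) and the standard library are available. Lean on these libraries where they do the work, as an engineer would, in place of code of your own. Each camera call takes 0.05 s, during which the arm holds its last target. There are 200 camera calls.

TASK

Get the carved panel ready for gluing: stand the mallet that is on it, head down as it is now, in the middle of the round cork mat, set the large rosette centred on the circle scribed on the panel and the loose L-shaped corner ornament on the panel's one bare corner, its elbow at the corner and its two arms flush with the panel's edges like the other three. Set things down rather than dropping them, never let the mallet fall over, and leave the small rosette, the glue bottle, the gouge block and the gouge where they are.

Things in the scene. Friction and masses are not known exactly. Their poses are not given: they have to be found in the camera images.
- panel: Square plywood panel 240 x 240 x 18 mm, fixed on the bench. Origin: centre of its underside; x and y along its edges, z up. Three corners carry fixed L-shaped ornaments of the same shape as bracket, flush with the edges; the (+x,+y) corner is bare.
- panel_circle (a point): Centre of the circle (95 mm across, a thin dark line) scribed on the panel's top face, in the middle of the panel; axes as the panel's.
- panel_corner (a point): The bare corner of the panel, at its top face, (+120, +120, +18) mm from the panel's origin; axes as the panel's.
- bracket: Loose L-shaped carved wooden ornament, 60 g, lying flat, any yaw. Two arms 80 mm long (from the outer elbow), 22 wide, 16 high (20 over the bosses at elbow and ends). Origin: underside, centre of the 80 x 80 mm square it fills; z up. Outer elbow at (+40, +40) mm; one arm along x at y = 18..40, the other along y at x = 18..40. In place its axes match the panel's.
- bracket_elbow (a point): Outer corner of the ornament's elbow, at its underside, (+40, +40, 0) mm in bracket.
- rosette: Large round carved rosette, wood, 90 g: a petalled disc 90 mm across and 12 mm thick, with a round boss 32 mm across in its centre rising to 38 mm above the underside: grip the boss. Origin: centre of its underside, z up.
- mallet: Carver's mallet of turned wood, about 0.42 kg, standing on its head on the panel: head 72 mm across and 90 mm high, handle on top of it rising to 203 mm, 27 mm across between 145 and 195 mm. Origin: centre of its underside, z up along the handle.
- mat: Round cork mat 100 mm across, 8 mm thick, fixed on the bench. Origin: centre of its underside.
- small_rosette: Bystander: small rosette 58 mm across, 26 mm high over its boss. Origin: centre of its underside.
- glue: Bystander: upright glue bottle 60 mm across, 160 mm high. Origin: centre of its underside.
- gouge_block: Bystander: wooden block 60 x 60 x 60 mm holding three upright gouge handles that rise to 170 mm. Origin: centre of its underside.
- gouge: Bystander: gouge 232 mm long and 24 mm thick lying on the far side of the bench along its own x axis, its origin under its length about 4 mm from the middle.
Mind the look-alikes: they are no part of the job. Leave any red look-alike of the rosette alone. What is shaped like the mallet but black is not meant.

How it is judged (in metres and radians):
At the end, for the whole second after the job is handed in: At rest: mallet head down on the cork mat, within 14 mm of its centre; large rosette flat on the panel within 7 mm of the circle's centre; L ornament flat on the panel, outer elbow within 7 mm of the bare corner, arms within 0.09 rad (5 degrees) of the edges (horizontal distance between mallet and mat below 0.014 m and angle between each of mallet, rosette, bracket's own z axis and vertical below 0.08 rad and z of mallet in the frame of mat between 0.004 and 0.012 m and linear speed of each of mallet, rosette, bracket below 0.02 m/s and angular speed of each of mallet, rosette, bracket below 0.2 rad/s and horizontal distance between rosette and panel_circle below 0.007 m and z of rosette in the frame of panel between 0.014 and 0.022 m and horizontal distance between bracket_elbow and panel_corner below 0.007 m and angle between the x axis of bracket and the x axis of panel, either way round below 0.09 rad and z of bracket in the frame of panel between 0.014 and 0.022 m); the robot touches nothing.
It fails at once if the mallet falls over (tilts more than 0.6 rad) (angle between mallet's own z axis and vertical above 0.6 rad).
It fails at once if the mallet, the large rosette or the L ornament is dropped or thrown: faster than 0.55 m/s with no finger on it ((contact force between mallet and the fingers below 0.05 N and linear speed of mallet above 0.55 m/s) or (contact force between rosette and the fingers below 0.05 N and linear speed of rosette above 0.55 m/s) or (contact force between bracket and the fingers below 0.05 N and linear speed of bracket above 0.55 m/s)).
It fails at once if the small rosette, the glue bottle, the gouge block or the gouge is shifted more than 20 mm (distance of any of small_rosette, glue, gouge_block, gouge from where it was at the start of the episode above 0.02 m).
It also fails if it takes over 72 s, if anything falls off the work surface, if the arm or the gripper's body presses on something with over 40 N, if the wrist force passes 120 N, or if a joint passes its speed limit or range.

## Working session

There is one attempt and no reset: what is moved stays moved. The work goes in short steps, Python scripts to look and compute and a tool call to move; the robot and the scene stay as the last step left them, time stands still between calls to the robot, and variables do not carry over. Pictures are saved under pics/ and viewed, at most 13 in all, crops included, and the job is handed in when it is done.

Besides the shell and the picture viewer there is one more tool, called after ">>>" in YAML: its name, and indented under it one key for each argument. carry_out: Moves the arm, as the interface text tells. Its arguments: {"type":"object","properties":{"rows":{"type":"array","items":{"type":"array","items":{"type":"number"}}},"newtons":{"type":"number"}},"required":["rows"]}

```bash
mkdir -p pics; python3 - <<'E'
from rig import bot
import cv2
for n in("scene","top"):
    cv2.imwrite(f"pics/{n}0.png",bot.capture(n)[:,:,::-1]); i=bot.camera_info(n); print(n,i)
print(bot.state())
E
```

```text
scene {'intrinsics': array([[450.40139965,   0.        , 319.75529905],
       [  0.        , 450.40139965, 239.49501621],
       [  0.        ,   0.        ,   1.        ]]), 'position': array([ 1.24649695, -0.39814558,  0.6490492 ]), 'orientation': array([-126.36407348,    0.50495519,   55.40183421])}
top {'intrinsics': array([[595.36434577,   0.        , 317.75295588],
       [  0.        , 595.36434577, 243.50143086],
       [  0.        ,   0.        ,   1.        ]]), 'position': array([0.3567541 , 0.0415243 , 1.34483344]), 'orientation': array([-171.49604365,    0.54926143,  -91.22201049])}
{'t': 0.1, 'qpos': array([ 5.54618479e+01,  8.64738259e+00,  8.23886724e+01, -6.13474043e-04,
        8.90271036e+01, -7.67626329e+00]), 'joint_vel': array([-0.03109521, -0.01855138, -0.09391808,  0.05735007,  0.01306507,
        0.0550648 ]), 'effort': array([ 3.49310205e-03, -7.14379406e+01, -5.71793783e+01, -1.45171753e-04,
        7.23663048e-03, -6.47345746e-05]), 'tool_pos': array([0.2596992 , 0.51278096, 0.24974857]), 'tcp_rot': array([-1.79937325e+02, -7.82856833e-03,  1.53138118e+02]), 'ft_force': array([ 0.13408246, -0.39400248, -0.01289903]), 'moment': array([ 0.01344891,  0.02845581, -0.0205784 ]), 'grip_force': 0.0, 'grip_width': 0.08530908575642723}
```

View pics/scene0.png

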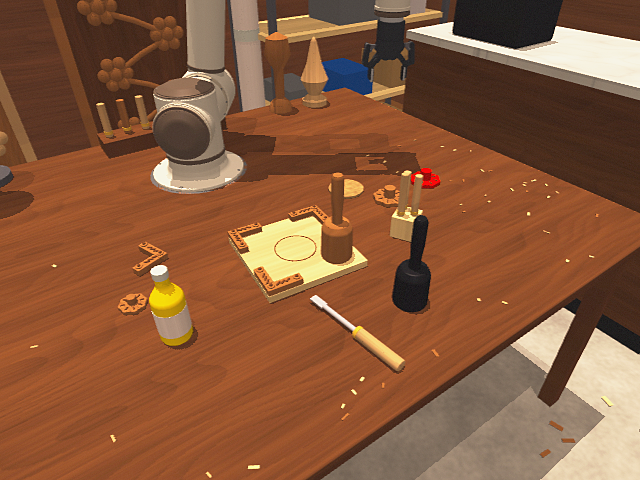

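View pics/top0.png

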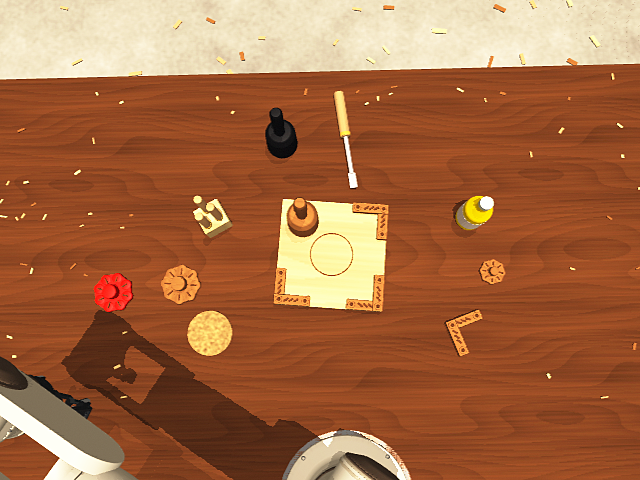

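Scene and top pictures:
- **Rosette candidates (top):** brown large (181,284), red look-alike (113,292), small (492,271). I choose (181,284).
- **Mallet candidates (top):** brown on the panel (302,215), black (281,135). I choose the brown one.
- **L ornament candidates (top):** loose (463,331), with three fixed on the panel. I choose the loose one.
- **Other (top):** mat at (210,333), bare corner at about (283,200).

```bash
cat > h.py <<'E'
import numpy as np, cv2
from scipy.spatial.transform import Rotation as R
from rig import bot
def cam(n):
    i=bot.camera_info(n); return i["intrinsics"],np.array(i["position"]),R.from_euler("xyz",i["orientation"],degrees=True).as_matrix()
def ray(n,px,z):
    K,p,r=cam(n); d=(r@np.linalg.inv(K)@np.c_[np.atleast_2d(px),np.ones(len(np.atleast_2d(px)))].T).T
    return (p+d*((z-p[2])/d[:,2])[:,None])[:,:2]
def proj(n,X):
    K,p,r=cam(n); c=(np.atleast_2d(X)-p)@r@K.T; return c[:,:2]/c[:,2:]
def blob(m,seed,r=70):
    "contour of mask blob nearest to seed"
    cs,_=cv2.findContours(m.astype(np.uint8),cv2.RETR_EXTERNAL,cv2.CHAIN_APPROX_NONE)
    cs=[c for c in cs if cv2.contourArea(c)>60]
    return min(cs,key=lambda c:abs(cv2.pointPolygonTest(c,seed,True)) if cv2.pointPolygonTest(c,seed,True)<0 else 0)
E
python3 - <<'E'
from h import *
im=cv2.imread("pics/top0.png"); hsv=cv2.cvtColor(im,cv2.COLOR_BGR2HSV)
for p in [(181,270),(165,284),(181,292),(210,333),(340,220),(480,315),(420,300),(230,290),(300,232),(301,201),(300,218),(315,300)]: print(p,hsv[p[1],p[0]])
m=hsv[...,2]>150
wood=(hsv[...,2]>135)&(hsv[...,0]<20)
big=cv2.resize(im[180:370,80:500],None,fx=1.9,fy=1.9,interpolation=cv2.INTER_CUBIC)
mm=cv2.resize((m*255).astype(np.uint8)[180:370,80:500],None,fx=1.9,fy=1.9)
cv2.imwrite("pics/c1.png",np.hstack([np.vstack([big,cv2.cvtColor(mm,cv2.COLOR_GRAY2BGR)])])[:600])
E
```

```text
(181, 270) [ 10 197 171]
(165, 284) [ 16 180 255]
(181, 292) [ 12 191 219]
(210, 333) [ 21 146 251]
(340, 220) [ 30  63 254]
(480, 315) [ 16 177 255]
(420, 300) [ 10 195 169]
(230, 290) [ 11 195 167]
(300, 232) [ 12 191 107]
(301, 201) [ 13 188 237]
(300, 218) [ 10 187  75]
(315, 300) [ 30  58 254]
```

View pics/c1.png

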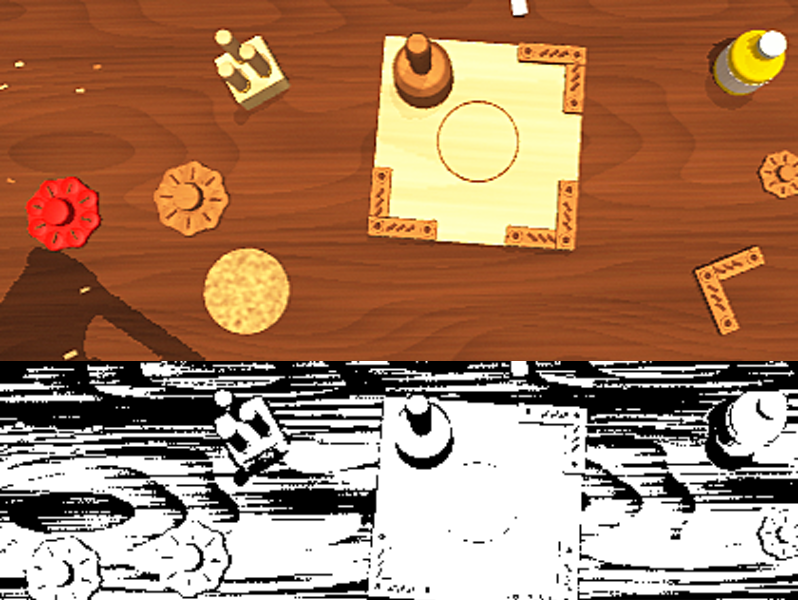

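The crop confirms the brown rosette at crop (192,198): it has petals and a boss, and it isn't red. The mallet handle top is at crop (419,41), and the bare corner at crop (386,38). Table and objects overlap at V>150, so I'm raising the threshold.

```bash
python3 - <<'E'
from h import *
im=cv2.imread("pics/top0.png"); hsv=cv2.cvtColor(im,cv2.COLOR_BGR2HSV); H,S,V=[hsv[...,k].astype(int) for k in range(3)]
m=((V>198)&(H>=9)&(H<40)).astype(np.uint8); m=cv2.morphologyEx(m,cv2.MORPH_CLOSE,np.ones((3,3)));m=cv2.morphologyEx(m,cv2.MORPH_OPEN,np.ones((3,3)))
mat=blob(m,(210,333)); (c,r)=cv2.minEnclosingCircle(mat); M=cv2.moments(mat); c=(M['m10']/M['m00'],M['m01']/M['m00'])
print("mat",c,ray("top",c,.008), "diam",np.ptp(ray("top",mat[:,0,:],.008),axis=0))
ro=blob(m,(170,290)); c,r=cv2.minEnclosingCircle(ro);M=cv2.moments(ro); print("ros",c,(M['m10']/M['m00'],M['m01']/M['m00']),ray("top",c,.008),"size",np.ptp(ray("top",ro[:,0,:],.012),axis=0))
br=blob(m,(475,317)); w=ray("top",br[:,0,:],.016)
h=cv2.convexHull(w.astype(np.float32)); rc=cv2.minAreaRect(w.astype(np.float32)); print("br rect",rc); b=cv2.boxPoints(rc)
print("box",b, "elbowpx",proj("top",np.c_[b,[.016]*4]))
# per-box-edge extents
pale=((V>200)&(S<110)&(H>20)).astype(np.uint8)
pm=cv2.morphologyEx(((m|pale)>0).astype(np.uint8),cv2.MORPH_OPEN,np.ones((3,3)))
pa=blob(pm,(330,290)); q=cv2.approxPolyDP(cv2.convexHull(pa),8,True)[:,0,:]; wq=ray("top",q,.018); print("panel",q.tolist(),wq)
rc=cv2.minAreaRect(ray("top",pa[:,0,:],.018).astype(np.float32)); print("panel rect",rc)
# circle: dark pixels inside annulus of panel
ys,xs=np.nonzero((V<225)&(np.hypot(np.arange(640)[None]-331,np.arange(480)[:,None]-254)<30)&(np.hypot(np.arange(640)[None]-331,np.arange(480)[:,None]-254)>15))
w=ray("top",np.c_[xs,ys],.018); A=np.c_[2*w,np.ones(len(w))]; s=np.linalg.lstsq(A,(w**2).sum(1),rcond=None)[0]; print("circle",len(w),s[:2],"r",np.sqrt(s[2]+s[0]**2+s[1]**2))
# mallet from handle top, head
ht=np.array([[300.5,201.6]]); print("mallet by handle",ray("top",ht,.221))
mm=((S>130)&(np.abs(np.arange(640)[None]-302)<30)&(np.abs(np.arange(480)[:,None]-218)<28)&(np.arange(640)[None]>285)&(np.arange(480)[:,None]>190)).astype(np.uint8)
c=blob(mm,(302,220)); print("mallet bbox",cv2.boundingRect(c))
p=ray("top",ht,.221)[0]
for n in("top","scene"): print(n,proj(n,[[*p,.018],[*p,.108],[*p,.221]]).round(1).tolist())
np.save("b.npy",b)
E
```

```text
mat (209.28976395323184, 332.80531656739464) [[0.36154844 0.29558383]] diam [0.09715691 0.09594325]
ros (179.971435546875, 283.6089172363281) (179.95290903246544, 283.9366763098682) [[0.4726024  0.36235521]] size [0.08547019 0.08567246]
br rect ((0.3503990173339844, -0.27936363220214844), (0.07870172709226608, 0.08025675266981125), 20.197885513305664)
box [[ 0.29961315 -0.25528935]
 [ 0.32732287 -0.33061078]
 [ 0.4011849  -0.30343792]
 [ 0.37347516 -0.22811648]] elbowpx [[459.62268953 355.97491157]
 [493.2493164  342.41494461]
 [478.79389476 308.8824489 ]
 [445.41144169 322.23541329]]
panel [[283, 199], [387, 205], [382, 310], [274, 302]] [[ 0.65976286  0.12705104]
 [ 0.6402599  -0.10923507]
 [ 0.40329833 -0.08903981]
 [ 0.42616917  0.15003039]]
panel rect ((0.5324413776397705, 0.01945561170578003), (0.24316932260990143, 0.24295616149902344), 84.32331848144531)
circle 130 [0.53590917 0.02495834] r 0.05030505136630338
mallet by handle [[0.60747992 0.080252  ]]
mallet bbox (286, 191, 46, 47)
top [[303.9, 221.1], [302.5, 213.2], [300.5, 201.6]]
scene [[335.9, 255.0], [336.5, 222.0], [337.2, 174.9]]
```

```bash
python3 - <<'E'
from h import *
im=cv2.imread("pics/top0.png"); hsv=cv2.cvtColor(im,cv2.COLOR_BGR2HSV); H,S,V=[hsv[...,k].astype(int) for k in range(3)]
gx,gy=np.meshgrid(np.arange(640),np.arange(480)); d=np.hypot(gx-331,gy-254)
g=cv2.cvtColor(im,cv2.COLOR_BGR2GRAY); bh=cv2.morphologyEx(g,cv2.MORPH_BLACKHAT,np.ones((5,5)))
sel=(d>18)&(d<25)&(bh>25); w=ray("top",np.c_[gx[sel],gy[sel]],.018)
for _ in range(4):
    A=np.c_[2*w,np.ones(len(w))]; s=np.linalg.lstsq(A,(w**2).sum(1),rcond=None)[0]; r=np.sqrt(s[2]+s[0]**2+s[1]**2); e=np.abs(np.hypot(*(w-s[:2]).T)-r); print(len(w),s[:2],r); w=w[e<.003]
# pale panel edge lines, sub-sampled: edges of far(+x) and left(+y) sides at bare-corner arms
def edge(f,rng):
    out=[]
    for k in rng: out.append(f(k))
    w=ray("top",np.array(out,float),.018); v=cv2.fitLine(w.astype(np.float32),cv2.DIST_HUBER,0,.01,.01).ravel(); return v
sat=(S<110)&(V>200)
far=edge(lambda x:(x,np.nonzero(sat[190:225,x])[0][0]+189.5),[*range(318,350)])
left=edge(lambda y:(np.nonzero(sat[y,265:300])[0][0]+264.5,y),[*range(203,262)])
print("far",far,np.degrees(np.arctan2(far[1],far[0])),"left",left,np.degrees(np.arctan2(left[1],left[0])))
k=np.linalg.solve(np.c_[far[:2],-left[:2]],left[2:]-far[2:]); print("corner",far[2:]+far[:2]*k[0])
c=s[:2]
for a in(-5,-5.5,-6):
    print(a,c+R.from_euler("z",a,degrees=True).as_matrix()[:2,:2]@[.12,.12])
E
```

```text
192 [0.53094052 0.02071768] 0.0475188470057272
192 [0.53094052 0.02071768] 0.0475188470057272
192 [0.53094052 0.02071768] 0.0475188470057272
192 [0.53094052 0.02071768] 0.0475188470057272
far [0.07937877 0.99684453 0.6501992  0.0173723 ] 85.447136 left [ 0.9955248  -0.09450039  0.58694744  0.13520989] -5.422565
corner [0.65903765 0.12836671]
-5 [0.66094257 0.12980236]
-5.5 [0.66188955 0.12866374]
-6 [0.66282656 0.12751689]
```

Measurements against the given sizes:
- **Circle:** radius 47.5 mm, centre (0.531, 0.0207), as specified.
- **Panel:** yaw about -5.1°, bare corner about (0.6605, 0.129).
- **Mallet:** (0.607, 0.080). The two views agree, since its top reprojects to scene (337,175).
- **Other centres:** mat (0.3615, 0.2955), rosette (0.4726, 0.3624), bracket (0.3504, -0.2794) with yaw 20.2°.

I'm starting with the mallet.

>>> carry_out:
  rows:
    - [0,0,0,-0.036,-0.016,0,-1]
    - [0,0,0,-0.036,-0.016,0,-1]
    - [0,0,0,-0.036,-0.016,0,-1]
    - [0,0,0,-0.036,-0.016,0,-1]
    - [0,0,0,-0.036,-0.016,0,-1]
  newtons: 40

```text
t: 0.52
tool_pos: [0.3848, 0.3586, 0.2501]
tcp_rot: [-180.0, -0.0, 153.2]
ft_force: [0.4, 0.3, -0.3]
grip_width: 0.0856
grip_force: 0.0
```

```bash
cat > d.py <<'E'
import sys
from h import *
s=bot.state(); t=np.array(list(map(float,sys.argv[1:4]))); Rt=R.from_euler("xyz",s["tcp_rot"],degrees=True)
yaw=s["tcp_rot"][2]
print("t",round(s["t"],2),"pos",s["tool_pos"].round(4),"rot",s["tcp_rot"].round(2),"w",round(s["grip_width"],4),"gf",round(s["grip_force"],1),"ft",s["ft_force"].round(1))
print("tool delta",Rt.inv().apply(t-s["tool_pos"]).round(4))
if len(sys.argv)>4:
    want=R.from_euler("xyz",[180,0,float(sys.argv[4])],degrees=True); print("turn",np.degrees((Rt.inv()*want).as_rotvec()).round(2),"shift in final axes",want.inv().apply(t-s["tool_pos"]).round(4))
E
python3 d.py .607 .080 .25 153
```

```text
t 0.52 pos [0.3848 0.3586 0.2501] rot [-1.7998e+02 -1.0000e-02  1.5316e+02] w 0.0856 gf 0.0 ft [ 0.4  0.3 -0.3]
tool delta [-3.240e-01 -1.483e-01  1.000e-04]
turn [-0.02 -0.01  0.16] shift in final axes [-3.244e-01 -1.474e-01  1.000e-04]
```

>>> carry_out:
  rows:
    - [0,0,0,-0.036,-0.0165,0,-1]
    - [0,0,0,-0.036,-0.0165,0,-1]
    - [0,0,0,-0.036,-0.0165,0,-1]
    - [0,0,0,-0.036,-0.0165,0,-1]
    - [0,0,0,-0.036,-0.0165,0,-1]

```text
t: 0.93
tool_pos: [0.5083, 0.2035, 0.2501]
tcp_rot: [-180.0, -0.0, 153.1]
ft_force: [0.7, 1.4, -0.0]
grip_width: 0.0854
grip_force: 0.0
```

>>> carry_out:
  rows:
    - [0,0,0,-0.036,-0.0165,0,-1]
    - [0,0,0,-0.036,-0.0165,0,-1]
    - [0,0,0,-0.036,-0.0165,0,-1]
    - [0,0,0,-0.032,-0.014,0,-1]
    - [0,0,0,0,0,0,-1]

```text
t: 1.35
tool_pos: [0.6064, 0.0806, 0.249]
tcp_rot: [-179.9, -0.0, 152.9]
ft_force: [0.3, 0.6, 0.1]
grip_width: 0.0854
grip_force: 0.0
```

```bash
python3 d.py .607 .080 .187 153
python3 - <<'E'
from h import *
a=cv2.resize(bot.capture("scene")[120:300,240:460,::-1],None,fx=1.8,fy=1.8); b=cv2.resize(bot.capture("top")[140:320,220:440,::-1],None,fx=1.8,fy=1.8)
cv2.imwrite("pics/m1.png",np.hstack([a,b]))
E
```

```text
t 1.35 pos [0.6064 0.0806 0.249 ] rot [-1.7990e+02 -2.0000e-02  1.5291e+02] w 0.0854 gf 0.0 ft [0.3 0.6 0.1]
tool delta [-0.0008 -0.0001  0.062 ]
turn [-0.1  -0.02 -0.09] shift in final axes [-0.0008 -0.0002  0.062 ]
```

View pics/m1.png

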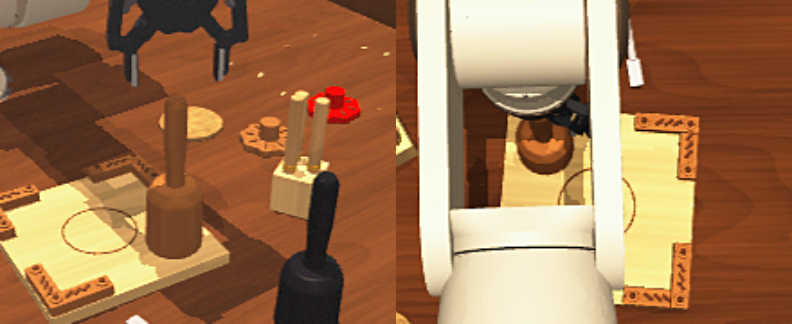

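The open fingers, at crop left (133,80) and (220,75), straddle the handle top at (176,98). The gouge block at (300,190) is clear of them. Descending and closing.

>>> carry_out:
  rows:
    - [0,0,0,0,0,0.025,-1]
    - [0,0,0,0,0,0.025,-1]
    - [0,0,0,0,0,0.012,-1]
    - [0,0,0,0,0,0,-1]
    - [0,0,0,0,0,0,0]

```text
t: 1.87
tool_pos: [0.6034, 0.086, 0.1887]
tcp_rot: [-180.0, -0.0, 153.2]
ft_force: [-0.4, 0.1, 0.9]
grip_width: 0.0755
grip_force: 0.0
```

>>> carry_out:
  rows:
    - [0,0,0,0,0,0,0.2]
    - [0,0,0,0,0,0,0.5]
    - [0,0,0,0,0,0,1]
    - [0,0,0,0,0,0,1]
    - [0,0,0,0,0,0,1]

```text
t: 2.28
tool_pos: [0.6039, 0.085, 0.1892]
tcp_rot: [-180.0, 0.1, 153.1]
ft_force: [-2.4, -3.1, 6.6]
grip_width: 0.026
grip_force: 39.0
```

>>> carry_out:
  rows:
    - [0,0,0,0,0,0,1]
    - [0,0,0,0,0,0,1]
    - [0,0,0,0,0,0,1]
    - [0,0,0,0,0,0,1]
    - [0,0,0,0,0,0,1]

```text
t: 2.7
tool_pos: [0.6038, 0.0849, 0.1891]
tcp_rot: [-180.0, 0.1, 153.1]
ft_force: [-1.5, -2.6, 6.0]
grip_width: 0.0262
grip_force: 38.9
```

```bash
python3 d.py .3615 .2955 .25 153
```

```text
t 2.7 pos [0.6038 0.0849 0.1891] rot [-1.7997e+02  6.0000e-02  1.5312e+02] w 0.0262 gf 38.9 ft [-1.5 -2.6  6. ]
tool delta [ 0.3113  0.0782 -0.0612]
turn [-0.03  0.06  0.12] shift in final axes [ 0.3115  0.0776 -0.0609]
```

>>> carry_out:
  rows:
    - [0,0,0,0,0,-0.006,1]
    - [0,0,0,0,0,-0.014,1]
    - [0,0,0,0,0,-0.018,1]
    - [0,0,0,0,0,-0.014,1]
    - [0,0,0,0,0,-0.006,1]

```text
t: 3.12
tool_pos: [0.6041, 0.0855, 0.2485]
tcp_rot: [179.9, 0.1, 153.1]
ft_force: [0.7, 0.6, -4.4]
grip_width: 0.0259
grip_force: 39.9
```

```bash
python3 d.py .357 .298 .245 153
```

```text
t 3.12 pos [0.6041 0.0855 0.2485] rot [1.7994e+02 1.0000e-01 1.5314e+02] w 0.0259 gf 39.9 ft [ 0.7  0.6 -4.4]
tool delta [0.3165 0.0779 0.003 ]
turn [0.06 0.1  0.14] shift in final axes [0.3166 0.0772 0.0035]
```

>>> carry_out:
  rows:
    - [0,0,0,0.008,0.002,0,1]
    - [0,0,0,0.016,0.004,0,1]
    - [0,0,0,0.022,0.0055,0,1]
    - [0,0,0,0.026,0.0065,0,1]
    - [0,0,0,0.026,0.0065,0,1]

```text
t: 3.53
tool_pos: [0.5257, 0.1522, 0.2448]
tcp_rot: [-179.9, -0.1, 153.1]
ft_force: [0.5, 0.7, -4.4]
grip_width: 0.0259
grip_force: 39.9
```

>>> carry_out:
  rows:
    - [0,0,0,0.026,0.0065,0,1]
    - [0,0,0,0.026,0.0065,0,1]
    - [0,0,0,0.026,0.0065,0,1]
    - [0,0,0,0.026,0.0065,0,1]
    - [0,0,0,0.026,0.0065,0,1]

```text
t: 3.95
tool_pos: [0.4241, 0.24, 0.2452]
tcp_rot: [-179.9, -0.1, 153.1]
ft_force: [-0.1, 0.8, -5.8]
grip_width: 0.026
grip_force: 39.9
```

>>> carry_out:
  rows:
    - [0,0,0,0.026,0.0065,0,1]
    - [0,0,0,0.024,0.006,0,1]
    - [0,0,0,0.02,0.005,0,1]
    - [0,0,0,0.012,0.0025,0,1]
    - [0,0,0,0.0065,0.001,0,1]

```text
t: 4.37
tool_pos: [0.355, 0.2987, 0.2457]
tcp_rot: [-180.0, -0.0, 153.2]
ft_force: [0.9, -0.5, -4.8]
grip_width: 0.0264
grip_force: 39.9
```

>>> carry_out:
  rows:
    - [0,0,0,0,0,0.015,1]
    - [0,0,0,0,0,0.015,1]
    - [0,0,0,0,0,0.01,1]
    - [0,0,0,0,0,0,1]
    - [0,0,0,0,0,0,1]

```text
t: 4.78
tool_pos: [0.3568, 0.2976, 0.2061]
tcp_rot: [-179.9, -0.0, 153.1]
ft_force: [0.6, -0.4, -4.3]
grip_width: 0.0258
grip_force: 40.3
```

```bash
python3 d.py .357 .298 .18 153
python3 - <<'E'
from h import *
f=bot.capture("scene")[:,:,::-1]; a=cv2.resize(f[60:260,270:480],None,fx=2.8,fy=2.8,interpolation=cv2.INTER_CUBIC)
cv2.imwrite("pics/m2f.png",f); cv2.imwrite("pics/m2.png",a)
print(proj("scene",[[.3615,.2955,.008]]),proj("scene",[[.3615,.2955,.04],[.3615,.2955,.13]]))
E
```

```text
t 4.78 pos [0.3568 0.2976 0.2061] rot [-1.7994e+02 -3.0000e-02  1.5311e+02] w 0.0258 gf 40.3 ft [ 0.6 -0.4 -4.3]
tool delta [-0.0001  0.0005  0.0261]
turn [-0.06 -0.03  0.11] shift in final axes [-0.      0.0004  0.0261]
[[345.76079524 186.94555507]] [[346.05052156 176.97926916]
 [346.91404089 147.27509618]]
```

View pics/m2.png

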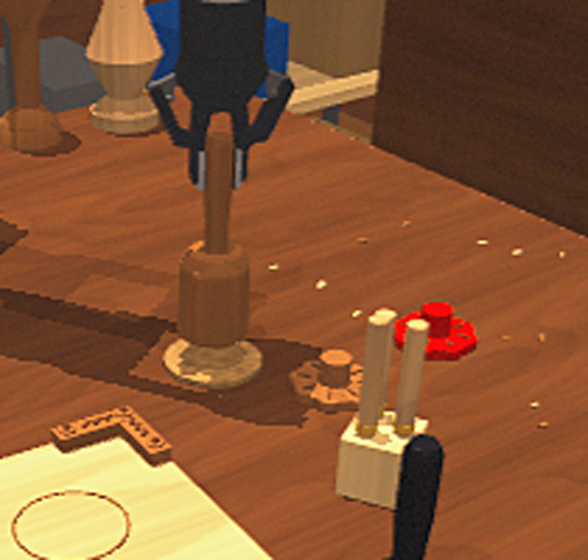

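The mallet hangs upright above the mat. Its axis is at crop x 213, which is full-image 346 against the mat's 345.8. I'm lowering it 26 mm.

>>> carry_out:
  rows:
    - [0,0,0,0,0,0.01,1]
    - [0,0,0,0,0,0.008,1]
    - [0,0,0,0,0,0.005,1]
    - [0,0,0,0,0,0.003,1]
    - [0,0,0,0,0,0,1]

```text
t: 5.25
tool_pos: [0.3565, 0.2979, 0.1797]
tcp_rot: [-180.0, -0.0, 153.1]
ft_force: [-0.1, 0.5, -5.4]
grip_width: 0.0261
grip_force: 40.3
```

```bash
python3 d.py .357 .298 .178 153
```

```text
t 5.25 pos [0.3565 0.2979 0.1797] rot [-1.7995e+02 -2.0000e-02  1.5314e+02] w 0.0261 gf 40.3 ft [-0.1  0.5 -5.4]
tool delta [-0.0004  0.0003  0.0017]
turn [-0.05 -0.02  0.14] shift in final axes [-0.0004  0.0003  0.0017]
```

>>> carry_out:
  rows:
    - [0,0,0,0,0,0.001,1]
    - [0,0,0,0,0,0.001,1]
    - [0,0,0,0,0,0,1]
    - [0,0,0,0,0,0,1]
    - [0,0,0,0,0,0,1]

```text
t: 5.67
tool_pos: [0.3569, 0.2981, 0.179]
tcp_rot: [180.0, 0.0, 153.1]
ft_force: [-2.5, -2.8, 6.4]
grip_width: 0.0262
grip_force: 41.6
```

Contact: the vertical force went from -5.4 to +6.4 N. Releasing and going up.

>>> carry_out:
  rows:
    - [0,0,0,0,0,-0.001,0.5]
    - [0,0,0,0,0,0,0.0]
    - [0,0,0,0,0,0,-0.6]
    - [0,0,0,0,0,0,-1]
    - [0,0,0,0,0,0,-1]

```text
t: 6.08
tool_pos: [0.3567, 0.2981, 0.1793]
tcp_rot: [180.0, 0.0, 153.1]
ft_force: [-0.3, 0.0, 0.6]
grip_width: 0.0731
grip_force: 0.0
```

>>> carry_out:
  rows:
    - [0,0,0,0,0,-0.01,-1]
    - [0,0,0,0,0,-0.02,-1]
    - [0,0,0,0,0,-0.025,-1]
    - [0,0,0,0,0,-0.015,-1]
    - [0,0,0,0,0,0,-1]

```text
t: 6.5
tool_pos: [0.3575, 0.2985, 0.2533]
tcp_rot: [179.8, 0.2, 153.1]
ft_force: [0.3, -0.2, 0.8]
grip_width: 0.0858
grip_force: 0.0
```

```bash
python3 d.py .4726 .3624 .25 153
python3 - <<'E'
from h import *
cv2.imwrite("pics/m3.png",bot.capture("top")[:,:,::-1]); 
E
```

```text
t 6.5 pos [0.3575 0.2985 0.2533] rot [1.7976e+02 1.6000e-01 1.5314e+02] w 0.0858 gf 0.0 ft [ 0.3 -0.2  0.8]
tool delta [-0.0738  0.109   0.0039]
turn [0.24 0.16 0.14] shift in final axes [-0.0736  0.1092  0.0033]
```

View pics/m3.png

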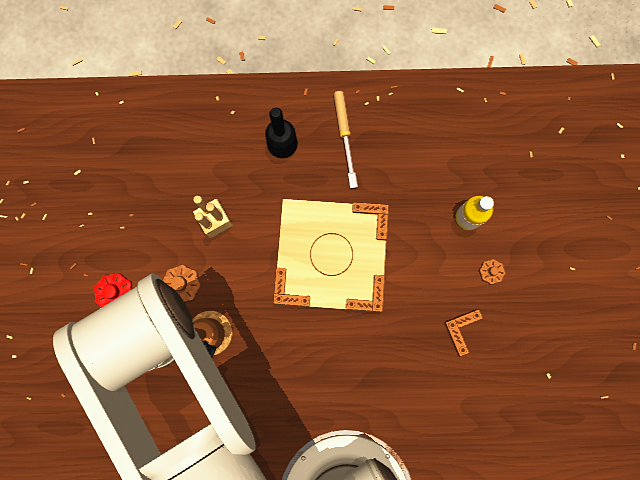

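```bash
python3 - <<'E'
from h import *
q=bot.state()["qpos"]; print(q.round(2))
A=[];b=[]
for q2,q3,r,z in((8.647,82.389,np.hypot(.2597,.5128),.2497),(q[1],q[2],np.hypot(*bot.state()["tool_pos"][:2]),bot.state()["tool_pos"][2])):
    s,c=np.sin(np.radians([q2,q2+q3])),np.cos(np.radians([q2,q2+q3])); A+=[[*s,0],[*c,1]]; b+=[r,z]
print(np.linalg.lstsq(np.array(A),np.array(b),rcond=None))
print(proj("scene",[[.357,.298,z] for z in(.2,.3,.35,.4,.45)]))
E
```

```text
[ 30.37  -4.78  96.06  -0.    88.54 -32.77]
(array([ 0.46857   ,  0.50444831, -0.20434756]), array([1.14598632e-08]), np.int32(3), array([1.9962988 , 1.41460104, 0.11702563]))
[[347.35124931 121.5460088 ]
 [348.46312616  82.72993657]
 [349.0646385   61.73089667]
 [349.69994763  39.55199731]
 [350.37198424  16.09092622]]
```

The mallet stands on the mat, whose rim is still visible around it at (212,330). The bare corner at (283,200) is clear, and the rosette is untouched at (181,284). The arm fit puts the forearm far above the mallet, so I'm going to the rosette.

>>> carry_out:
  rows:
    - [0,0,0,-0.015,0.022,0,-1]
    - [0,0,0,-0.022,0.032,0,-1]
    - [0,0,0,-0.022,0.032,0,-1]
    - [0,0,0,-0.0145,0.0225,0,-1]
    - [0,0,0,0,0,0.02,-1]

```text
t: 6.97
tool_pos: [0.4753, 0.3635, 0.2304]
tcp_rot: [179.8, 0.1, 153.1]
ft_force: [0.5, 0.5, -0.1]
grip_width: 0.0853
grip_force: 0.0
```

>>> carry_out:
  rows:
    - [0,0,0,0,0,0.035,-1]
    - [0,0,0,0,0,0.035,-1]
    - [0,0,0,0,0,0.035,-1]
    - [0,0,0,0,0,0.025,-1]
    - [0,0,0,0,0,0,-1]

```text
t: 7.38
tool_pos: [0.4688, 0.3601, 0.0935]
tcp_rot: [-179.6, -0.3, 153.1]
ft_force: [-0.8, -0.3, -0.2]
grip_width: 0.0853
grip_force: 0.0
```

```bash
python3 d.py .4726 .3624 .034 153
```

```text
t 7.38 pos [0.4688 0.3601 0.0935] rot [-179.58   -0.27  153.13] w 0.0853 gf 0.0 ft [-0.8 -0.3 -0.2]
tool delta [-0.0026  0.0041  0.0595]
turn [-0.42 -0.27  0.13] shift in final axes [-0.0023  0.0037  0.0595]
```

>>> carry_out:
  rows:
    - [0,0,0,0,0,0.02,-1]
    - [0,0,0,0,0,0.02,-1]
    - [0,0,0,0,0,0.012,-1]
    - [0,0,0,0,0,0.005,-1]
    - [0,0,0,0,0,0,-1]

```text
t: 7.8
tool_pos: [0.4711, 0.3615, 0.0421]
tcp_rot: [-180.0, -0.0, 153.1]
ft_force: [0.4, -0.1, 0.1]
grip_width: 0.0853
grip_force: 0.0
```

```bash
python3 d.py .4726 .3624 .034 153; python3 d.py .4726 .3624 .034
```

```text
t 7.8 pos [0.4711 0.3615 0.0421] rot [-1.7995e+02 -3.0000e-02  1.5314e+02] w 0.0853 gf 0.0 ft [ 0.4 -0.1  0.1]
tool delta [-0.0009  0.0015  0.0081]
turn [-0.05 -0.03  0.14] shift in final axes [-0.0009  0.0015  0.0081]
t 7.8 pos [0.4711 0.3615 0.0421] rot [-1.7995e+02 -3.0000e-02  1.5314e+02] w 0.0853 gf 0.0 ft [ 0.4 -0.1  0.1]
tool delta [-0.0009  0.0015  0.0081]
```

>>> carry_out:
  rows:
    - [0,0,0,-0.001,0.0015,0.005,-1]
    - [0,0,0,0,0,0.003,-1]
    - [0,0,0,0,0,0,-0.4]
    - [0,0,0,0,0,0,0]
    - [0,0,0,0,0,0,0.4]
  newtons: 30

```text
t: 8.22
tool_pos: [0.4729, 0.3625, 0.0347]
tcp_rot: [180.0, 0.0, 153.1]
ft_force: [-0.0, -1.6, -0.3]
grip_width: 0.0514
grip_force: 0.0
```

>>> carry_out:
  rows:
    - [0,0,0,0,0,0,1]
    - [0,0,0,0,0,0,1]
    - [0,0,0,0,0,0,1]
    - [0,0,0,0,0,0,1]
    - [0,0,0,0,0,0,1]

```text
t: 8.63
tool_pos: [0.4729, 0.3625, 0.0347]
tcp_rot: [180.0, 0.0, 153.1]
ft_force: [-1.8, -0.9, 5.6]
grip_width: 0.0307
grip_force: 29.7
```

>>> carry_out:
  rows:
    - [0,0,0,0,0,-0.006,1]
    - [0,0,0,0,0,-0.014,1]
    - [0,0,0,0,0,-0.025,1]
    - [0,0,0,0,0,-0.025,1]
    - [0,0,0,0,0,-0.01,1]

```text
t: 9.05
tool_pos: [0.4736, 0.363, 0.1178]
tcp_rot: [179.8, 0.1, 153.1]
ft_force: [0.8, 0.3, -0.3]
grip_width: 0.0309
grip_force: 29.9
```

```bash
python3 d.py .531 .0207 .114 153
```

```text
t 9.05 pos [0.4736 0.363  0.1178] rot [1.7983e+02 1.1000e-01 1.5314e+02] w 0.0309 gf 29.9 ft [ 0.8  0.3 -0.3]
tool delta [-0.2058 -0.2794  0.0034]
turn [0.17 0.11 0.14] shift in final axes [-0.2065 -0.2789  0.0038]
```

>>> carry_out:
  rows:
    - [0,0,0,-0.0082,-0.0112,0,1]
    - [0,0,0,-0.0144,-0.0196,0,1]
    - [0,0,0,-0.0206,-0.028,0,1]
    - [0,0,0,-0.0206,-0.028,0,1]
    - [0,0,0,-0.0206,-0.028,0,1]

```text
t: 9.47
tool_pos: [0.4956, 0.2199, 0.1131]
tcp_rot: [-179.9, -0.1, 153.2]
ft_force: [0.1, -0.4, -0.7]
grip_width: 0.0306
grip_force: 30.0
```

>>> carry_out:
  rows:
    - [0,0,0,-0.0206,-0.028,0,1]
    - [0,0,0,-0.0206,-0.028,0,1]
    - [0,0,0,-0.0206,-0.028,0,1]
    - [0,0,0,-0.0206,-0.028,0,1]
    - [0,0,0,-0.0144,-0.0196,0,1]

```text
t: 9.88
tool_pos: [0.5226, 0.0576, 0.1132]
tcp_rot: [-179.9, -0.0, 153.1]
ft_force: [0.8, -0.2, -0.1]
grip_width: 0.0309
grip_force: 30.0
```

>>> carry_out:
  rows:
    - [0,0,0,-0.0124,-0.0168,0,1]
    - [0,0,0,-0.0082,-0.0112,0,1]
    - [0,0,0,-0.004,-0.005,0,1]
    - [0,0,0,0,0,0.02,1]
    - [0,0,0,0,0,0,1]

```text
t: 10.3
tool_pos: [0.5285, 0.02, 0.0911]
tcp_rot: [-179.9, -0.2, 153.1]
ft_force: [-0.6, 0.3, -2.9]
grip_width: 0.0305
grip_force: 30.0
```

>>> carry_out:
  rows:
    - [0,0,0,0,0,0.01,1]
    - [0,0,0,0,0,0.01,1]
    - [0,0,0,0,0,0.006,1]
    - [0,0,0,0,0,0,1]
    - [0,0,0,0,0,0,1]

```text
t: 10.72
tool_pos: [0.53, 0.0205, 0.0681]
tcp_rot: [-180.0, -0.0, 153.2]
ft_force: [0.1, -0.7, -1.2]
grip_width: 0.0309
grip_force: 30.0
```

```bash
python3 d.py .531 .0207 .0527 153
python3 - <<'E'
from h import *
f=bot.capture("scene")[:,:,::-1]; x0,y0=220,170; a=cv2.resize(f[y0:y0+140,x0:x0+170],None,fx=4,fy=4,interpolation=cv2.INTER_CUBIC)
cv2.imwrite("pics/r1.png",a)
p=bot.state()["tool_pos"]; print("boss top expected at TCP",(proj("scene",[[p[0],p[1],p[2]-.0347+.012]])-[x0,y0])*4, "target", (proj("scene",[[.531,.0207,p[2]-.0347+.012]])-[x0,y0])*4)
E
```

```text
t 10.72 pos [0.53   0.0205 0.0681] rot [-1.7998e+02 -4.0000e-02  1.5317e+02] w 0.0309 gf 30.0 ft [ 0.1 -0.7 -1.2]
tool delta [-0.0008  0.0007  0.0154]
turn [-0.02 -0.04  0.17] shift in final axes [-0.0008  0.0007  0.0154]
boss top expected at TCP [[299.00654103 270.44330127]] target [[300.16174464 270.92866289]]
```

View pics/r1.png

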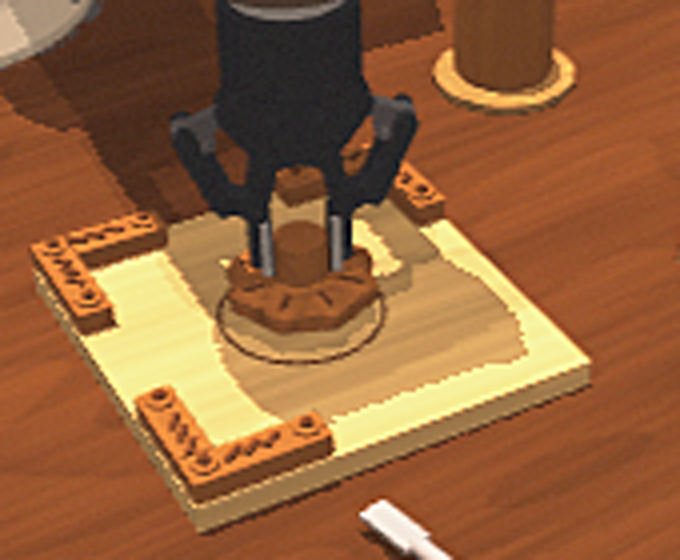

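The rosette hangs over the circle. Its disc spans crop x 225–382 and the circle 217–385, so the centres agree within about 1 mm. The mallet is centred on its mat at upper right (505,75). Lowering.

>>> carry_out:
  rows:
    - [0,0,0,-0.0008,0.0007,0.006,1]
    - [0,0,0,0,0,0.005,1]
    - [0,0,0,0,0,0.003,1]
    - [0,0,0,0,0,0.001,1]
    - [0,0,0,0,0,0,1]

```text
t: 11.18
tool_pos: [0.531, 0.0205, 0.053]
tcp_rot: [-180.0, -0.0, 153.1]
ft_force: [-0.9, 0.1, -1.2]
grip_width: 0.0309
grip_force: 30.1
```

>>> carry_out:
  rows:
    - [0,0,0,0,0,0.0005,1]
    - [0,0,0,0,0,0,1]
    - [0,0,0,0,0,0,1]
    - [0,0,0,0,0,0,1]
    - [0,0,0,0,0,0,1]

```text
t: 11.6
tool_pos: [0.5312, 0.0205, 0.0528]
tcp_rot: [-180.0, 0.0, 153.1]
ft_force: [-0.2, -0.3, -1.2]
grip_width: 0.031
grip_force: 30.1
```

>>> carry_out:
  rows:
    - [0,0,0,0,0,0.0007,1]
    - [0,0,0,0,0,0.0005,1]
    - [0,0,0,0,0,0,1]
    - [0,0,0,0,0,0,1]
    - [0,0,0,0,0,0,1]

```text
t: 12.02
tool_pos: [0.5313, 0.0205, 0.0527]
tcp_rot: [180.0, 0.0, 153.1]
ft_force: [-8.1, 0.4, 17.3]
grip_width: 0.031
grip_force: 31.8
```

Contact. Releasing and rising.

>>> carry_out:
  rows:
    - [0,0,0,0,0,-0.0007,1]
    - [0,0,0,0,0,0,0.4]
    - [0,0,0,0,0,0,0.0]
    - [0,0,0,0,0,0,-0.5]
    - [0,0,0,0,0,0,-1]

```text
t: 12.43
tool_pos: [0.5311, 0.0205, 0.0521]
tcp_rot: [-180.0, -0.0, 153.1]
ft_force: [0.5, -0.4, -0.4]
grip_width: 0.066
grip_force: 0.0
```

>>> carry_out:
  rows:
    - [0,0,0,0,0,-0.01,-1]
    - [0,0,0,0,0,-0.03,-1]
    - [0,0,0,0,0,-0.04,-1]
    - [0,0,0,0,0,-0.04,-1]
    - [0,0,0,0,0,-0.02,-1]

```text
t: 12.85
tool_pos: [0.532, 0.0205, 0.1978]
tcp_rot: [179.9, 0.3, 153.1]
ft_force: [-0.2, -0.2, 0.6]
grip_width: 0.0856
grip_force: 0.0
```

```bash
python3 - <<'E'
from h import *
s=bot.state(); print(s["qpos"].round(1),s["tool_pos"].round(4))
c=np.array([.3504,-.2794]); y=20.2; Rz=R.from_euler("z",y,degrees=True).as_matrix()[:2,:2]
cor=np.array([.6605,.1292]); Rp=R.from_euler("z",-5.1,degrees=True).as_matrix()[:2,:2]
for l in([-5,29],[29,-5]):
    l=np.array(l)/1e3; print("grip",(c+Rz@l).round(4),"place",(cor+Rp@(l-.04)).round(4))
E
python3 d.py .3356 -.2539 .19 200.2;python3 d.py .3795 -.2741 .19 110.2
```

```text
[ -6.1   4.7  92.8  -0.   82.2 -69.2] [0.532  0.0205 0.1978]
grip [ 0.3357 -0.2539] place [0.6147 0.1222]
grip [ 0.3793 -0.2741] place [0.6455 0.0854]
t 12.85 pos [0.532  0.0205 0.1978] rot [179.9    0.27 153.14] w 0.0856 gf 0.0 ft [-0.2 -0.2  0.6]
tool delta [ 0.0513 -0.3335  0.007 ]
turn [-2.000e-02  3.000e-01 -4.706e+01] shift in final axes [ 0.279  -0.1897  0.0078]
t 12.85 pos [0.532  0.0205 0.1978] rot [179.9    0.27 153.14] w 0.0856 gf 0.0 ft [-0.2 -0.2  0.6]
tool delta [ 0.003  -0.3317  0.0072]
turn [ 0.2   0.22 42.94] shift in final axes [-0.2238 -0.2448  0.0078]
```

>>> carry_out:
  rows:
    - [0,0,0,0,-0.025,0,-1]
    - [0,0,0,0,-0.038,0,-1]
    - [0,0,0,0,-0.038,0,-1]
    - [0,0,0,0,-0.038,0,-1]
    - [0,0,0,0,-0.038,0,-1]

```text
t: 13.27
tool_pos: [0.4501, -0.1385, 0.1932]
tcp_rot: [-180.0, 0.0, 153.2]
ft_force: [0.3, -0.4, -0.1]
grip_width: 0.0856
grip_force: 0.0
```

>>> carry_out:
  rows:
    - [0,0,0,0,-0.038,0,-1]
    - [0,0,0,0,-0.038,0,-1]
    - [0,0,0,0,-0.038,0,-1]
    - [0,0,0,0,-0.03,0,-1]
    - [0,0,7,0,0,0,-1]

```text
t: 13.68
tool_pos: [0.384, -0.2697, 0.193]
tcp_rot: [-179.9, 0.0, 146.4]
ft_force: [0.1, 1.6, -0.8]
grip_width: 0.0858
grip_force: 0.0
```

>>> carry_out:
  rows:
    - [0,0,7,0,0,0,-1]
    - [0,0,7,0,0,0,-1]
    - [0,0,7,0,0,0,-1]
    - [0,0,7,0,0,0,-1]
    - [0,0,7,0,0,0,-1]

```text
t: 14.1
tool_pos: [0.3861, -0.2659, 0.193]
tcp_rot: [180.0, 0.0, 110.8]
ft_force: [0.0, 0.4, 0.1]
grip_width: 0.0856
grip_force: 0.0
```

```bash
python3 d.py .3793 -.2741 .06 110.2
python3 - <<'E'
from h import *
cv2.imwrite("pics/t4.png",bot.capture("top")[:,:,::-1]);cv2.imwrite("pics/s4.png",bot.capture("scene")[:,:,::-1])
E
```

```text
t 14.1 pos [ 0.3861 -0.2659  0.193 ] rot [1.7999e+02 3.0000e-02 1.1079e+02] w 0.0856 gf 0.0 ft [0.  0.4 0.1]
tool delta [-0.0052 -0.0093  0.133 ]
turn [0.01 0.03 0.59] shift in final axes [-0.0054 -0.0092  0.133 ]
```

View pics/t4.png

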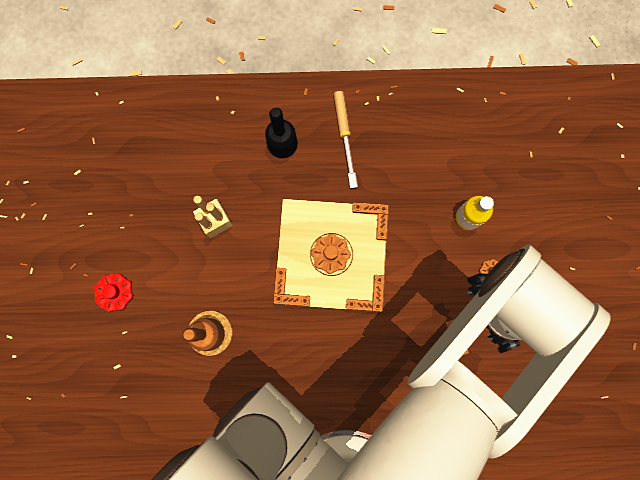

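The rosette sits on the circle (331,254) and the mallet stands on its mat (210,333). The gripper is above the loose L at about (490,320), and the small rosette at (489,268) is clear of it. Descending.

>>> carry_out:
  rows:
    - [0,0,0.6,-0.0054,-0.0092,0.02,-1]
    - [0,0,0,0,0,0.038,-1]
    - [0,0,0,0,0,0.038,-1]
    - [0,0,0,0,0,0.025,-1]
    - [0,0,0,0,0,0.012,-1]

```text
t: 14.62
tool_pos: [0.3783, -0.2732, 0.0564]
tcp_rot: [-179.9, -0.2, 110.8]
ft_force: [0.3, 0.6, 0.4]
grip_width: 0.0855
grip_force: 0.0
```

>>> carry_out:
  rows:
    - [0,0,0,0,0,0.01,-1]
    - [0,0,0,0,0,0.008,-1]
    - [0,0,0,0,0,0,-1]
    - [0,0,0,0,0,0,-1]
    - [0,0,0,0,0,0,-1]

```text
t: 15.03
tool_pos: [0.3799, -0.2747, 0.0423]
tcp_rot: [180.0, 0.1, 110.6]
ft_force: [0.1, -0.1, 0.1]
grip_width: 0.0853
grip_force: 0.0
```

```bash
python3 d.py .3793 -.2741 .022 110.2
```

```text
t 15.03 pos [ 0.3799 -0.2747  0.0423] rot [1.7997e+02 8.0000e-02 1.1059e+02] w 0.0853 gf 0.0 ft [ 0.1 -0.1  0.1]
tool delta [ 0.0008 -0.0004  0.0203]
turn [0.03 0.08 0.39] shift in final axes [ 0.0007 -0.0004  0.0203]
```

>>> carry_out:
  rows:
    - [0,0,0,0,0,0.01,-1]
    - [0,0,0,0,0,0.007,-1]
    - [0,0,0,0,0,0.003,-1]
    - [0,0,0,0,0,0,-0.4]
    - [0,0,0,0,0,0,0]

```text
t: 15.45
tool_pos: [0.3794, -0.2742, 0.0211]
tcp_rot: [-180.0, -0.0, 110.5]
ft_force: [0.4, -1.4, 0.4]
grip_width: 0.064
grip_force: 0.0
```

>>> carry_out:
  rows:
    - [0,0,0,0,0,0,0.3]
    - [0,0,0,0,0,0,0.6]
    - [0,0,0,0,0,0,1]
    - [0,0,0,0,0,0,1]
    - [0,0,0,0,0,0,1]

```text
t: 15.87
tool_pos: [0.3797, -0.2744, 0.0217]
tcp_rot: [180.0, 0.0, 110.5]
ft_force: [0.5, -0.2, 5.6]
grip_width: 0.0213
grip_force: 30.1
```

>>> carry_out:
  rows:
    - [0,0,0,0,0,0,1]
    - [0,0,0,0,0,0,1]
    - [0,0,0,0,0,0,1]
    - [0,0,0,0,0,0,1]
    - [0,0,0,0,0,0,1]

```text
t: 16.28
tool_pos: [0.3796, -0.2744, 0.0217]
tcp_rot: [180.0, 0.0, 110.5]
ft_force: [-0.9, -0.4, 6.3]
grip_width: 0.0212
grip_force: 30.1
```

```bash
python3 d.py .3793 -.2741 .12 110.2
```

```text
t 16.28 pos [ 0.3796 -0.2744  0.0217] rot [1.7999e+02 4.0000e-02 1.1054e+02] w 0.0212 gf 30.1 ft [-0.9 -0.4  6.3]
tool delta [ 0.0004 -0.0002 -0.0983]
turn [0.01 0.04 0.34] shift in final axes [ 0.0004 -0.0002 -0.0983]
```

>>> carry_out:
  rows:
    - [0,0,0,0,0,-0.006,1]
    - [0,0,0,0,0,-0.016,1]
    - [0,0,0,0,0,-0.028,1]
    - [0,0,0,0,0,-0.028,1]
    - [0,0,0,0,0,-0.012,1]

```text
t: 16.7
tool_pos: [0.3801, -0.2748, 0.1149]
tcp_rot: [179.9, 0.2, 110.5]
ft_force: [-0.7, -1.1, 0.6]
grip_width: 0.021
grip_force: 29.5
```

>>> carry_out:
  rows:
    - [0,0,4,0,0,0,1]
    - [0,0,6,0,0,0,1]
    - [0,0,6,0,0,0,1]
    - [0,0,6,0,0,0,1]
    - [0,0,3.6,0,0,0,1]

```text
t: 17.12
tool_pos: [0.3794, -0.2742, 0.1117]
tcp_rot: [-180.0, 0.0, 84.6]
ft_force: [1.2, 0.0, -0.3]
grip_width: 0.021
grip_force: 29.5
```

```bash
python3 d.py .6455 .0854 .112 84.9
```

```text
t 17.12 pos [ 0.3794 -0.2742  0.1117] rot [-1.800e+02  1.000e-02  8.459e+01] w 0.021 gf 29.5 ft [ 1.2  0.  -0.3]
tool delta [ 0.383   0.231  -0.0004]
turn [-0.    0.01 -0.31] shift in final axes [ 3.818e-01  2.330e-01 -3.000e-04]
```

>>> carry_out:
  rows:
    - [0,0,-0.3,0.01,0.006,0,1]
    - [0,0,0,0.02,0.012,0,1]
    - [0,0,0,0.029,0.0175,0,1]
    - [0,0,0,0.029,0.0175,0,1]
    - [0,0,0,0.029,0.0175,0,1]

```text
t: 17.53
tool_pos: [0.4603, -0.1617, 0.1116]
tcp_rot: [180.0, 0.0, 85.3]
ft_force: [0.8, -0.4, -1.2]
grip_width: 0.0214
grip_force: 29.4
```

>>> carry_out:
  rows:
    - [0,0,0,0.029,0.0175,0,1]
    - [0,0,0,0.029,0.0175,0,1]
    - [0,0,0,0.029,0.0175,0,1]
    - [0,0,0,0.029,0.0175,0,1]
    - [0,0,0,0.029,0.0175,0,1]

```text
t: 17.95
tool_pos: [0.5594, -0.0239, 0.1115]
tcp_rot: [-180.0, -0.0, 85.4]
ft_force: [-0.4, -0.3, -0.2]
grip_width: 0.0214
grip_force: 29.4
```

>>> carry_out:
  rows:
    - [0,0,0,0.029,0.0175,0,1]
    - [0,0,0,0.029,0.0175,0,1]
    - [0,0,0,0.028,0.017,0,1]
    - [0,0,0,0.02,0.012,0,1]
    - [0,0,0,0.01,0.006,0,1]

```text
t: 18.37
tool_pos: [0.639, 0.0867, 0.1111]
tcp_rot: [-180.0, -0.0, 85.5]
ft_force: [0.1, -0.4, -0.8]
grip_width: 0.0211
grip_force: 29.5
```

>>> carry_out:
  rows:
    - [0,0,0,0.004,0.003,0.02,1]
    - [0,0,0,0,0,0.02,1]
    - [0,0,0,0,0,0.012,1]
    - [0,0,0,0,0,0,1]
    - [0,0,0,0,0,0,1]

```text
t: 18.78
tool_pos: [0.6411, 0.087, 0.0593]
tcp_rot: [-179.9, 0.0, 85.3]
ft_force: [0.2, -0.4, 0.0]
grip_width: 0.0209
grip_force: 29.4
```

```bash
python3 d.py .6455 .0854 .04 84.9
python3 - <<'E'
from h import *
f=bot.capture("scene")[:,:,::-1]; x0,y0=220,180; a=cv2.resize(f[y0:y0+130,x0:x0+170],None,fx=4.5,fy=4.5,interpolation=cv2.INTER_CUBIC)
cv2.imwrite("pics/b1.png",a)
t=bot.capture("top")[:,:,::-1]; cv2.imwrite("pics/b1t.png",t)
s=bot.state(); zz=s["tool_pos"][2]-.0217
Rb=R.from_euler("z",s["tcp_rot"][2]-90,degrees=True).as_matrix()[:2,:2]
pts=[[*(s["tool_pos"][:2]+Rb@((np.array(l)-[29,-5])/1e3)),zz] for l in([40,40],[-40,40],[40,-40])]
print("expected elbow,armx end,army end px",((proj("scene",pts)-[x0,y0])*4.5).round(0).tolist(),"corner",((proj("scene",[[.6605,.1292,.018]])-[x0,y0])*4.5).round())
E
```

```text
t 18.78 pos [0.6411 0.087  0.0593] rot [-1.7993e+02  1.0000e-02  8.5260e+01] w 0.0209 gf 29.4 ft [ 0.2 -0.4  0. ]
tool delta [-0.0012  0.0046  0.0193]
turn [-0.07  0.01  0.36] shift in final axes [-0.0012  0.0046  0.0193]
expected elbow,armx end,army end px [[665.0, 318.0], [576.0, 236.0], [526.0, 370.0]] corner [[665. 356.]]
```

View pics/b1.png

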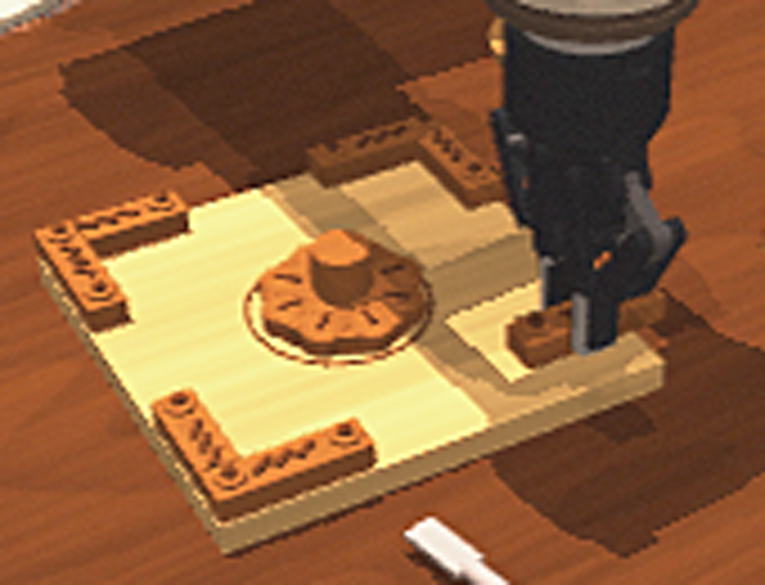

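The L hangs level over the bare corner: arm end at crop (515,368), elbow at about (667,317) as expected from the grasp, panel corner at about (661,353). I'm making the remaining shift and lowering to about 4 mm above the panel.

>>> carry_out:
  rows:
    - [0,0,0.4,-0.0012,0.0046,0.004,1]
    - [0,0,0,0,0,0.006,1]
    - [0,0,0,0,0,0.005,1]
    - [0,0,0,0,0,0,1]
    - [0,0,0,0,0,0,1]

```text
t: 19.3
tool_pos: [0.6457, 0.0856, 0.0438]
tcp_rot: [-179.9, 0.0, 84.8]
ft_force: [0.7, 0.3, 0.0]
grip_width: 0.0211
grip_force: 29.5
```

```bash
python3 d.py .6455 .0854 .04 84.9
python3 - <<'E'
from h import *
f=bot.capture("scene")[:,:,::-1]; x0,y0=320,200; a=cv2.resize(f[y0:y0+70,x0:x0+70],None,fx=8,fy=8,interpolation=cv2.INTER_CUBIC)
s=bot.state(); zz=s["tool_pos"][2]-.0217
Rb=R.from_euler("z",s["tcp_rot"][2]-90,degrees=True).as_matrix()[:2,:2]
pts=[[*(s["tool_pos"][:2]+Rb@((np.array(l)-[29,-5])/1e3)),zz] for l in([40,40],[-40,40],[40,-40])]
print(((proj("scene",pts)-[x0,y0])*8).round(0).tolist(),"corner",((proj("scene",[[.6605,.1292,.018]])-[x0,y0])*8).round())
cv2.imwrite("pics/b2.png",a)
E
```

```text
t 19.3 pos [0.6457 0.0856 0.0438] rot [-1.7994e+02  1.0000e-02  8.4840e+01] w 0.0211 gf 29.5 ft [0.7 0.3 0. ]
tool delta [-0.0002 -0.0001  0.0038]
turn [-0.06  0.01 -0.06] shift in final axes [-0.0002 -0.0001  0.0038]
[[384.0, 461.0], [230.0, 314.0], [138.0, 555.0]] corner [[382. 474.]]
```

View pics/b2.png

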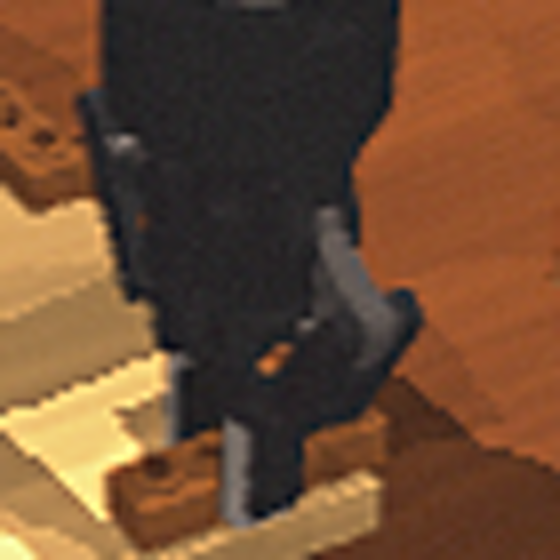

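At 8x, the elbow's lower edge is at (384,468), directly above the panel corner at (380,475), and the arm end at (132,550) is on the edge line. The fit is within about 2 mm, so I'm lowering the last 4 mm.

>>> carry_out:
  rows:
    - [0,0,0,0,0,0.002,1]
    - [0,0,0,0,0,0.0015,1]
    - [0,0,0,0,0,0.0007,1]
    - [0,0,0,0,0,0,1]
    - [0,0,0,0,0,0,1]

```text
t: 19.77
tool_pos: [0.6459, 0.0856, 0.0401]
tcp_rot: [-180.0, 0.0, 84.8]
ft_force: [0.3, 0.5, 0.1]
grip_width: 0.0211
grip_force: 29.5
```

>>> carry_out:
  rows:
    - [0,0,0,0,0,0.0005,1]
    - [0,0,0,0,0,0,1]
    - [0,0,0,0,0,0,1]
    - [0,0,0,0,0,0,1]
    - [0,0,0,0,0,0,1]

```text
t: 20.18
tool_pos: [0.646, 0.0857, 0.0397]
tcp_rot: [180.0, 0.0, 84.8]
ft_force: [0.5, -0.2, 1.0]
grip_width: 0.0213
grip_force: 29.7
```

Height is 0.0397, which is the contact height. Nudging 0.5 mm to seat it, then releasing.

>>> carry_out:
  rows:
    - [0,0,0,0,0,0.0005,1]
    - [0,0,0,0,0,0,1]
    - [0,0,0,0,0,0,0.4]
    - [0,0,0,0,0,0,0.1]
    - [0,0,0,0,0,0,-0.2]

```text
t: 20.6
tool_pos: [0.6459, 0.0856, 0.0389]
tcp_rot: [-180.0, 0.0, 84.8]
ft_force: [-0.2, 0.7, 0.6]
grip_width: 0.0489
grip_force: 0.0
```

>>> carry_out:
  rows:
    - [0,0,0,0,0,0,-0.2]
    - [0,0,0,0,0,-0.015,-0.2]
    - [0,0,0,0,0,-0.035,-0.2]
    - [0,0,0,0,0,-0.04,-0.2]
    - [0,0,0,0,0,-0.04,-0.2]

```text
t: 21.02
tool_pos: [0.6454, 0.0857, 0.1701]
tcp_rot: [-179.9, 0.0, 84.8]
ft_force: [0.3, 0.3, -0.2]
grip_width: 0.0513
grip_force: 0.0
```

>>> carry_out:
  rows:
    - [0,0,0,0.02,-0.03,-0.02,-0.2]
    - [0,0,0,-0.01,-0.035,0,-0.2]
    - [0,0,0,-0.02,-0.035,0,-0.2]
    - [0,0,0,-0.02,-0.035,0,-0.2]
    - [0,0,0,-0.02,-0.035,0,-0.2]

```text
t: 21.43
tool_pos: [0.4702, 0.051, 0.1887]
tcp_rot: [-180.0, 0.0, 84.9]
ft_force: [1.2, -1.1, 1.0]
grip_width: 0.0512
grip_force: 0.0
```

>>> carry_out:
  rows:
    - [0,0,0,-0.035,0,0,-0.2]
    - [0,0,0,-0.038,0,0,-0.2]
    - [0,0,0,-0.038,0,0,-0.2]
    - [0,0,0,-0.038,0,0,-0.2]
    - [0,0,0,-0.03,0,0,-0.2]

```text
t: 21.85
tool_pos: [0.4554, -0.1294, 0.1894]
tcp_rot: [180.0, 0.0, 84.8]
ft_force: [0.7, 0.2, 0.6]
grip_width: 0.051
grip_force: 0.0
```

```bash
python3 d.py .4 -.2 .2
python3 - <<'E'
from h import *
t=bot.capture("top")[:,:,::-1]; s=bot.capture("scene")[:,:,::-1]
cv2.imwrite("pics/e_t.png",t);cv2.imwrite("pics/e_s.png",s)
a=cv2.resize(t[190:350,180:400],None,fx=1.8,fy=1.8,interpolation=cv2.INTER_CUBIC);b=cv2.resize(s[160:320,220:440],None,fx=1.8,fy=1.8,interpolation=cv2.INTER_CUBIC)
cv2.imwrite("pics/e.png",np.hstack([a,b]))
E
```

```text
t 21.85 pos [ 0.4554 -0.1294  0.1894] rot [1.7997e+02 4.0000e-02 8.4810e+01] w 0.051 gf 0.0 ft [0.7 0.2 0.6]
tool delta [-0.0753 -0.0488 -0.0106]
```

View pics/e.png

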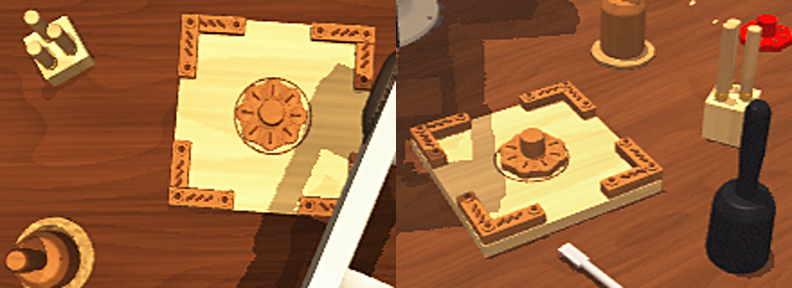

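In the final crops the L sits flush at the bare corner (183,15), the rosette is on the circle (273,115), and the mallet is on its mat (50,255). One numeric check before handing in.

```bash
python3 - <<'E'
from h import *
im=cv2.imread("pics/e_t.png"); hsv=cv2.cvtColor(im,cv2.COLOR_BGR2HSV); H,S,V=[hsv[...,k].astype(int) for k in range(3)]
m=((V>198)&(H>=9)&(H<=18)&(S>130)).astype(np.uint8); m=cv2.morphologyEx(m,cv2.MORPH_CLOSE,np.ones((3,3)));m=cv2.morphologyEx(m,cv2.MORPH_OPEN,np.ones((3,3)))
rc=blob(m,(320,254)); (c,r)=cv2.minEnclosingCircle(rc); print("ros err mm",((ray("top",c,.03)-[.531,.0207])*1e3).round(1))
br=blob(m,(284,222)); rr=cv2.minAreaRect(ray("top",br[:,0,:],.034).astype(np.float32)); b=cv2.boxPoints(rr); e=max(b,key=sum); print("br",rr,"elbow",e,"err mm",((e-[.6605,.1292])*1e3).round(1))
K=lambda c:c
ma=blob(((V>200)&(H>18)&(H<28)&(S>100)).astype(np.uint8),(229,340)); print("mat visible bbox",cv2.boundingRect(ma))
p=[.3615,.2955]; print("mallet axis px if centred: base,top",proj("top",[[*p,.008],[*p,.211]]).round(1).tolist(),"scene",proj("scene",[[*p,.098],[*p,.211]]).round(1).tolist())
s=bot.state(); print(s["t"],s["joint_vel"].round(2))
E
```

```text
ros err mm [[ -1.4 -35.4]]
br ((0.6184750199317932, 0.09478446841239929), (0.07784606516361237, 0.07691723853349686), 85.40340423583984) elbow [0.6599292  0.13050026] err mm [-0.6  1.3]
mat visible bbox (285, 273, 59, 35)
mallet axis px if centred: base,top [[209.3, 332.8], [188.9, 332.9]] scene [[346.6, 158.1], [347.8, 118.2]]
21.95 [ 4.21 -0.61  0.76  1.28  0.43  4.5 ]
```

The L is within 1.5 mm of the corner and 1° of the edges. The rosette blob in that check picked the wrong contour, but the crops show the rosette centred on the circle. Handing in.

```bash
python3 -c "
from rig import bot
print(bot.finish_job())"
```

```text
the job is handed in; nothing more can be done
None
```

I handed the job in at about 22 s: the mallet stands on the mat and the rosette is on the circle (both judged from the pictures), and the L ornament measured about 1.5 mm from the bare corner; the hand-in returned no verdict.

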